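# Scan a spice jar in the leaning scanner cradle

## Robot

A 6-joint arm with a two-finger parallel gripper is mounted at the origin on a cart in front of the work surface, level with it; the furniture and walls round the work are solid. World frame = base frame: x ahead of the robot, y to its left, z up, the work surface at z = 0. Lengths are in m, angles in degrees, forces in N, time in s.
With the tool pointing down it reaches from about 0.25 to 0.725 m from the base axis. Payload 9.7 kg.
Tool frame: the origin (TCP) lies between the finger pads; the fingertips stand 25 mm ahead of it and the grasp point (between the pads) lies 6 mm ahead of it; z points along the fingers, y is the line along which they close (so a half turn about z gives the same grasp; the last joint's range is limited). The gripper opens to 85 mm and grips with 20 to 120 N. Pads are 22 mm wide; open, the fingers measure 114 mm over their backs; the gripper's body (76 mm by 85 mm) begins 54 mm behind the grasp point. The pads swing forward as they close: fully open they stand 13 mm farther back than shut.
Start: joints at [76.375, 4.979, 10.078, 95.1, 0, 90], TCP at [0.13, 0.535, 0.228] pointing down, gripper open.
Joint ranges: [-179.16, 179.16], [-48.56, 103.87], [-65.8, 70.77], [-126.05, 130.52], [-82.76, 87.17], [-180, 180]. Speed limits (degrees/s): [127.2, 127.2, 147.25, 180, 180, 180].

## Interface

Orientations are given as [roll, pitch, yaw] about the fixed x, y, z axes, in that order (R = Rz(yaw) Ry(pitch) Rx(roll)).
In Python, from workcell import bot gives the robot as it stands. The module is installed in compiled form; this text tells all that it offers.
- The arm moves only by the shell command python3 -m pendant FILE [FORCE], which reads ROWS from the file FILE. ROWS is a JSON object with one list for each field, all of the same length, 1 to 5, a row being the entries at one place: dx, dy, dz (the shift in units of 5 mm), spin (a turn about the tool's z in units of 2 degrees), finger_gap (the finger opening in m); each row is the pose to reach, as a shift and turn from the pose commanded when the command began, along the tool's axes at that moment; what a row does not reach only later rows make up. A row lasts 1/12 s, in which the tool goes at most 0.0417 m and 7.16 degrees, less where a joint would pass 70% of its speed; a pose out of reach is approached as far as the arm can. The fingers move at their own pace and stop on an object; FORCE is the grip in N (left out, the last holds). Time passes only in rows, so rows that do not move let the fingers close. It prints the time, the measured TCP pose, the force, the opening and the grip force at its end. Input that does not fit is refused with a message, and nothing moves.
- bot.get_obs(): the state, without advancing time (a new reading comes with each control period).
- bot.camera(name): name is "scene" or "top"; returns the picture (480x640x3 uint8, blue, green, red); there is no depth.
- bot.camera_info(name): a dict with "mtx" (3x3 intrinsics, pixels), "extrinsics" (4x4, takes a point from camera to world coordinates). Camera axes: x right, y down, z forward; pixel columns grow to the right and rows downward; lengths in m; the calibration is good to about 2 mm. A picture is of the moment at which its call begins. camera_info takes no time and is no camera call.
- bot.job_done(): hands the job in; it is judged then, once.
The state is a dict: "time": time; "q": joint angles; "qd": joint speeds; "joint_efforts": joint torques, N m; "ee_pos": TCP position; "tcp_rot": TCP orientation; "wrist_force": force on the tool from outside, world axes, zero at the start; "torque": the same for the moment, N m; "opening": finger opening in m; "grasp_force": force on a finger pad.
Only numpy, scipy, OpenCV 4.12 (cv2) and the standard library are available. Lean on these libraries where they do the work, as an engineer would, in place of code of your own. Each camera call takes 0.05 s, during which the arm holds its last target. There are 200 camera calls.

## Task

Scan the spice jar: set it lid uppermost in the scanner's leaning cradle, between the side guides, with its bar-code sticker turned to the window in the bed, and press it gently down along the bed until the sprung foot (its height differs each time) is fully down, holding it there for about a second. Then let the foot come back up and leave the jar leaning in the cradle, sticker still facing the window, without knocking the jar over or disturbing the pepper mill, the mug or the tape roll.

Things in the scene. Friction and masses are not known exactly. Their poses are not given: they have to be found in the camera images.
- spice_jar: Loose spice jar, 105 mm tall, clear body 43 mm and dark screw lid (upper 21 mm, does not turn) 44 mm in diameter, 0.08 to 0.15 kg, standing on the worktop at the start. Origin: centre of its underside; z runs up its axis to the lid; +x points out through the middle of the bar-code sticker. It can be gripped across lid and upper body.
- code (a point): Middle of the black and white bar-code sticker (about 31 mm wide round the jar, 36 mm high) on the jar's side: 22 mm from the axis along the jar's +x, 45 mm above its underside.
- scanner: Scanner fixed to the worktop: white base 150 x 96 x 12 mm, grey cradle bed leaning 30 degrees from the vertical, white housing 30 mm thick behind the bed. Origin under the base. The bed is open towards its -x (roughly the robot's left); a jar in it leans over towards its +x. Two side guides, 52 mm apart inside, stand 14 mm proud of the bed and end 52 mm up the slope.
- window (a point): Middle of the black window (34 x 40 mm) in the bed's face, 40 mm up the slope from the bed point. The bed is 66 mm wide up to 54 mm up the slope, then a tongue 34 mm wide up to 120 mm, so that fingers closing across the bed pass on either side of the tongue.
- bed (a point): Fixed point on the axis of a jar lying in the cradle, 42 mm above the worktop; axes: z up along the bed (30 degrees from vertical), x square into bed and window (bed face 22.5 mm away), y across. A jar in place, sticker to the window, has its body frame parallel to this one, x and y within 2 mm, but its underside stands on the foot, 0 to 24 mm up z: it must be found by touch.
- foot (a joint): Sprung foot plate 42 x 46 mm square to the bed: 0 when up, 0.008 m fully down, sliding along the bed point's -z. Its top when up lies 0 to 24 mm above the bed point along z, clamped at an unmeasured height. Spring: 2 N at the start, 8 N fully down (plus jar friction on the bed), then a hard stop; over 25 N is too much. It rises again, damped (60 N s/m), with the jar.
- pepper_mill: Bystander: loose glass shaker with a grey cap, 44 x 44 x 90 mm, standing behind the jar; origin under its middle. Leave it alone.
- mug: Bystander: loose mug, 82 x 114 x 91 mm, standing behind the scanner; origin under its middle. Leave it alone.
- tape_roll: Bystander: loose tape roll, 98 x 96 x 25 mm, lying left of the scanner; origin under its middle. Leave it alone.
Not all that is in view belongs to the job. Leave any green, orange or yellow look-alike of the spice_jar alone.

How it is judged:
By the outcome, as a careful person would: the job done as asked, in the order asked, and still so for the second after the job is handed in, with the robot touching nothing.
It also fails if it takes over 61 s, if anything falls off the work surface, if the arm or the gripper's body presses on something with over 40 N, if the wrist force passes 120 N, or if a joint passes its speed limit or range.

## Working session

There is one attempt and no reset: what is moved stays moved. The work goes in short steps, Python scripts to look and compute and a shell command to move; the robot and the scene stay as the last step left them, time stands still between calls to the robot, and variables do not carry over. Pictures are saved under pics/ and viewed, at most 10 in all, crops included, and the job is handed in when it is done.

```bash
mkdir -p pics; python3 - <<'E'
from workcell import bot
import cv2,numpy as np
np.set_printoptions(precision=4,suppress=True)
for n in("scene","top"):
    cv2.imwrite(f"pics/{n}0.png",bot.camera(n)); i=bot.camera_info(n); print(n,i["mtx"],i["extrinsics"])
o=bot.get_obs(); print({k:o[k] for k in("time","ee_pos","tcp_rot","opening","wrist_force")})
E
```

```text
scene [[497.5644   0.     319.8595]
 [  0.     497.5644 241.7331]
 [  0.       0.       1.    ]] [[ 0.8793 -0.3389  0.3345  0.1357]
 [-0.4762 -0.6193  0.6243 -0.7876]
 [-0.0044 -0.7082 -0.706   0.8825]
 [ 0.      0.      0.      1.    ]]
top [[474.3367   0.     321.0279]
 [  0.     474.3367 238.5176]
 [  0.       0.       1.    ]] [[-0.0052 -0.9957  0.092   0.4252]
 [-1.      0.0056  0.0031 -0.0699]
 [-0.0036 -0.092  -0.9958  1.243 ]
 [ 0.      0.      0.      1.    ]]
{'time': 0.1, 'ee_pos': array([0.1295, 0.5343, 0.2273]), 'tcp_rot': array([-179.9326,   -0.0033,  166.373 ]), 'opening': 0.08529381568650186, 'wrist_force': array([ 0.3481, -0.525 ,  0.0902])}
```

View pics/scene0.png

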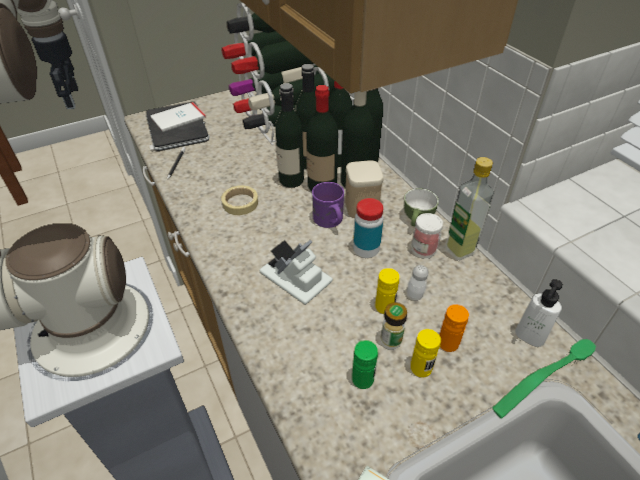

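View pics/top0.png

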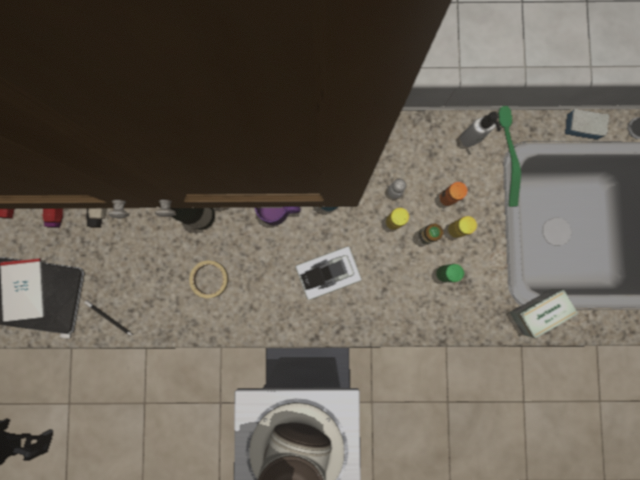

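The candidates in the scene view are a dark-lidded clear jar (395,325), green (365,365), yellow (387,290), yellow (426,353) and orange (453,328). Only the one at (395,325), top view (432,233), has a clear body and dark lid. The scanner is at scene (298,270), top (328,273). I'll enlarge both to confirm.

```bash
python3 - <<'E'
import cv2,numpy as np
s=cv2.imread("pics/scene0.png");t=cv2.imread("pics/top0.png")
a=cv2.resize(s[285:375,345:445],None,fx=4,fy=4,interpolation=cv2.INTER_CUBIC)
b=cv2.resize(s[230:310,250:340],None,fx=4,fy=4,interpolation=cv2.INTER_CUBIC)
c=cv2.resize(t[205:265,380:480],None,fx=4,fy=4,interpolation=cv2.INTER_CUBIC)
d=cv2.resize(t[240:305,285:375],None,fx=4,fy=4,interpolation=cv2.INTER_CUBIC)
o=np.zeros((600,800,3),np.uint8)
for im,y,x in((a,0,0),(b,0,400)): o[y:y+im.shape[0],x:x+im.shape[1]]=im
o[360:600,0:400]=c; o[340:600,400:760]=d
cv2.imwrite("pics/crop1.png",o)
E
```

```text
(no output)
```

View pics/crop1.png

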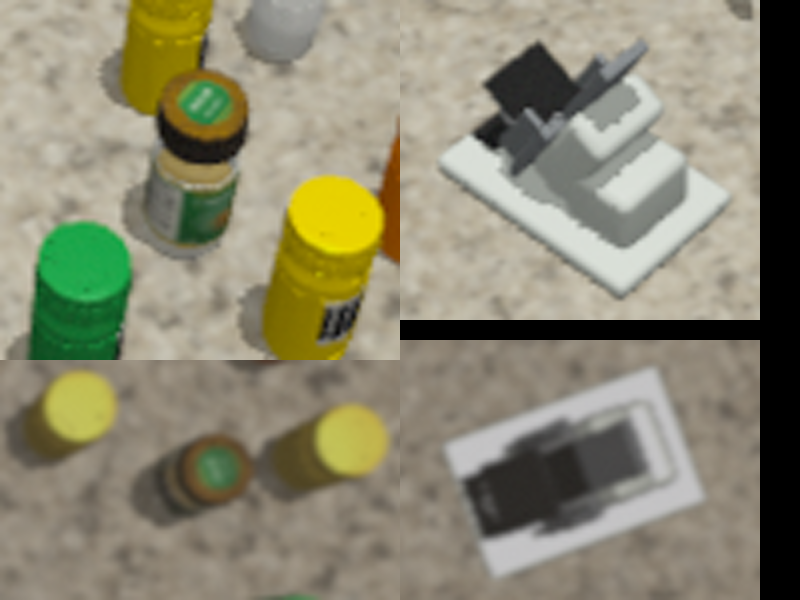

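The crop shows the dark-lidded clear jar at crop (200,160), with a green label on its front. The pale panel on its left edge may be the sticker. The solid-coloured yellow, green and orange jars are look-alikes. The scanner's bed opens to the left, with its housing on the right. Next I'll enlarge the jar's side further and measure.

```bash
cat >h.py <<'E'
from workcell import bot
import cv2,numpy as np
np.set_printoptions(precision=4,suppress=True)
I={n:bot.camera_info(n) for n in("scene","top")}
def ray(n,u,v):
    K,E=np.array(I[n]["mtx"]),np.array(I[n]["extrinsics"])
    return E[:3,3],E[:3,:3]@np.linalg.solve(K,[u,v,1.])
def onz(n,u,v,z):
    c,d=ray(n,u,v); return c+d*(z-c[2])/d[2]
def proj(n,p):
    K,E=np.array(I[n]["mtx"]),np.array(I[n]["extrinsics"])
    q=K@(E[:3,:3].T@(np.asarray(p)-E[:3,3])); return q[:2]/q[2]
E
python3 - <<'E'
from h import *
s=cv2.imread("pics/scene0.png");t=cv2.imread("pics/top0.png")
# base of scanner: white mask in both views
for n,im,(y0,y1,x0,x1) in(("scene",s,(225,310,250,340)),("top",t,(240,305,285,375))):
    r=im[y0:y1,x0:x1].astype(int); m=((r.max(2)-r.min(2)<22)&(r.min(2)>(195 if n=="scene" else 148))).astype(np.uint8)
    m=cv2.morphologyEx(m,cv2.MORPH_OPEN,np.ones((2,2),np.uint8))
    c=max(cv2.findContours(m,0,2)[0],key=cv2.contourArea)
    b=cv2.boxPoints(cv2.minAreaRect(c))+[x0,y0]
    print(n,cv2.contourArea(c)); print(b)
    w=np.array([onz(n,*p,.012)for p in b]);print(w, w.mean(0), [np.linalg.norm(w[i]-w[i-1]) for i in range(4)])
# lid top colours
for n,g in(("scene",(395,309)),("top",(432,233))):
    print(n,onz(n,*g,.105))
a=cv2.resize(s[298:352,375:415],None,fx=10,fy=10,interpolation=cv2.INTER_CUBIC)
b=cv2.resize(t[220:250,415:447],None,fx=12,fy=12,interpolation=cv2.INTER_CUBIC)
o=np.zeros((540,800,3),np.uint8);o[:540,:400]=a;o[:360,410:794]=b;cv2.imwrite("pics/crop2.png",o)
E
```

```text
scene 489.5
[[258.24 295.32]
 [262.56 265.08]
 [331.72 274.96]
 [327.4  305.2 ]]
[[ 0.3463 -0.1011  0.012 ]
 [ 0.3918 -0.0216  0.012 ]
 [ 0.5202 -0.1272  0.012 ]
 [ 0.4686 -0.1995  0.012 ]] [ 0.4317 -0.1123  0.012 ] [np.float64(0.15704040000926023), np.float64(0.09156821100328139), np.float64(0.16629273898903363), np.float64(0.08882406466298015)]
top 886.5
[[295.9863 266.6301]
 [349.4658 246.5753]
 [362.1644 280.4383]
 [308.6849 300.4931]]
[[ 0.4661 -0.0007  0.012 ]
 [ 0.5175 -0.1399  0.012 ]
 [ 0.4296 -0.1718  0.012 ]
 [ 0.3789 -0.0334  0.012 ]] [ 0.448  -0.0865  0.012 ] [np.float64(0.09320143595183836), np.float64(0.14835903126228298), np.float64(0.09352493127215332), np.float64(0.14737609873673022)]
scene [ 0.5441 -0.3335  0.105 ]
top [ 0.5422 -0.3338  0.105 ]
```

View pics/crop2.png

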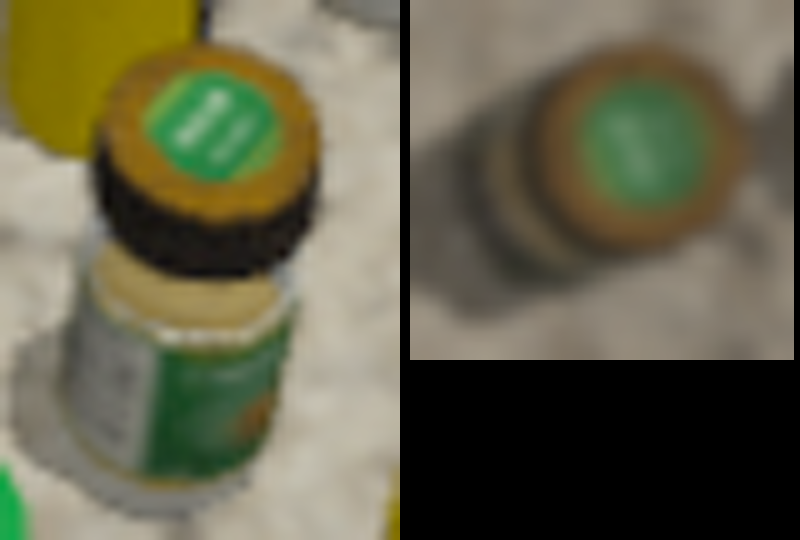

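The jar's pale panel, in the crop at x 65–155 and left of the green label, is as high as the label. It looks like the bar-code sticker seen obliquely, and I'll confirm that once the jar is lifted. Now I'll find the cradle's geometry and the lid centre.

```bash
python3 - <<'E'
from h import *
s=cv2.imread("pics/scene0.png");t=cv2.imread("pics/top0.png")
a=cv2.resize(s[235:285,258:322],None,fx=6.25,fy=6.25,interpolation=cv2.INTER_CUBIC)
b=cv2.resize(t[246:303,292:366],None,fx=5.4,fy=5.4,interpolation=cv2.INTER_CUBIC)
b=cv2.convertScaleAbs(b,alpha=1.4)
a=cv2.convertScaleAbs(a,alpha=1.2,beta=15)
o=np.zeros((320,800,3),np.uint8);o[:a.shape[0],:400]=a[:320];o[:b.shape[0],400:400+b.shape[1]]=b[:320];cv2.imwrite("pics/crop3.png",o)
# lid top: brown/green saturated blob (bright) in both
for n,im,(y0,y1,x0,x1) in(("scene",s,(298,326,378,412)),("top",t,(218,250,417,450))):
    h=cv2.cvtColor(im[y0:y1,x0:x1],cv2.COLOR_BGR2HSV)
    m=((h[...,1]>95)&(h[...,2]>(85 if n=="scene" else 60))&((h[...,0]<22)|(h[...,0]>32))).astype(np.uint8)
    m=cv2.morphologyEx(m,cv2.MORPH_CLOSE,np.ones((3,3),np.uint8))
    c=max(cv2.findContours(m,0,2)[0],key=cv2.contourArea); (u,v),ax,an=cv2.fitEllipse(cv2.convexHull(c))
    print(n,u+x0,v+y0,ax,onz(n,u+x0,v+y0,.105))
# corner of cabinet
def tri(p,q):
    c1,d1=ray("scene",*p);c2,d2=ray("top",*q)
    k=np.linalg.lstsq(np.c_[d1,-d2],c2-c1,rcond=None)[0]
    A,B=c1+k[0]*d1,c2+k[1]*d2; return (A+B)/2,np.linalg.norm(A-B)
print("cab",tri((358,80),(362,206)))
E
```

```text
scene 395.91098976135254 310.77083587646484 (17.18731689453125, 21.4350528717041) [ 0.5432 -0.3379  0.105 ]
top 432.73217010498047 232.23568439483643 (16.22170639038086, 19.443998336791992) [ 0.5441 -0.3357  0.105 ]
cab (array([ 0.5519, -0.1362,  0.49  ]), np.float64(0.011215935299017283))
```

View pics/crop3.png

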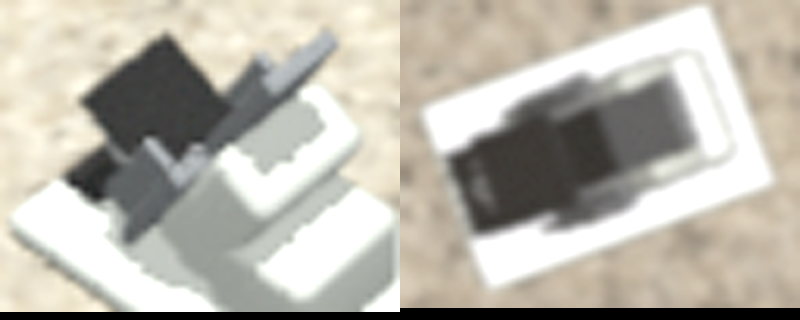

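The top crop shows the grey tongue's upper end with corners at crop (680,75) and (695,148). The black window ends at about (612,142), and the foot plate is on the left at about (500,180). The scene crop gives the tongue tip at about (333,33). From these I'll work out the bed point.

```bash
python3 - <<'E'
from h import *
t=cv2.imread("pics/top0.png")
P=lambda x,y:(292+(x-400)/5.4-.4,246+y/5.4-.4)
cs=[P(*p) for p in((423,107),(707,5),(775,183),(492,290))]
w=np.array([onz("top",*p,.012) for p in cs]); o=w.mean(0)
d=(w[1]+w[2]-w[0]-w[3])[:2]; sx=d/np.linalg.norm(d); sy=np.array([-sx[1],sx[0]])
print("origin",o,"yaw",np.degrees(np.arctan2(sx[1],sx[0])))
rect=onz("top",*((np.array([295.99,266.63])+[362.16,280.44])/2),.012); print(rect)
for nm,p,z,off in(("tongue end",(687.5,111.5),.1347,79.5),("window top",(612,142),.0827,49.5),("tongueA",(680,75),.1347,79.5),("tongueB",(695,148),.1347,79.5)):
    q=onz("top",*P(*p),z)[:2]-o[:2]; print(nm,"along",q@sx,"across",q@sy,"bed d",q@sx-off/1000)
# luminance profile along centreline in the top image
for z,f in((.1347,None),):
  for a in np.arange(-.08,.09,.005):
    u=proj("top",[*(o[:2]+sx*a),z]); print(round(a,3),cv2.getRectSubPix(t,(1,1),tuple(map(float,u)))[0,0].mean(),end=" | ")
print()
# scene tongue tip
u=(258+333/6.25-.4,235+33/6.25-.4); q=onz("scene",*u,.1347)[:2]-o[:2]; print("scene tip",q@sx,q@sy)
E
```

```text
origin [ 0.4502 -0.085   0.012 ] yaw -70.12589842271396
[ 0.4478 -0.0864  0.012 ]
tongue end along 0.03861485936396754 across -0.0010712650011761168 bed d -0.04088514063603246
window top along 0.004658399157899732 across -0.0013900296890049237 bed d -0.044841600842100274
tongueA along 0.04107850054680511 across 0.014830945572171317 bed d -0.03842149945319489
tongueB along 0.03615771365378377 across -0.01693154886269708 bed d -0.04334228634621623
-0.08 127.66666666666667 | -0.075 122.66666666666667 | -0.07 131.66666666666666 | -0.065 82.66666666666667 | -0.06 64.0 | -0.055 73.33333333333333 | -0.05 43.0 | -0.045 41.666666666666664 | -0.04 41.666666666666664 | -0.035 40.666666666666664 | -0.03 41.333333333333336 | -0.025 41.666666666666664 | -0.02 44.666666666666664 | -0.015 40.666666666666664 | -0.01 37.666666666666664 | -0.005 38.0 | 0.0 45.666666666666664 | 0.005 67.33333333333333 | 0.01 71.33333333333333 | 0.015 71.33333333333333 | 0.02 72.33333333333333 | 0.025 72.0 | 0.03 77.0 | 0.035 101.0 | 0.04 162.66666666666666 | 0.045 194.0 | 0.05 175.66666666666666 | 0.055 184.0 | 0.06 186.66666666666666 | 0.065 141.33333333333334 | 0.07 134.33333333333334 | 0.075 137.66666666666666 | 0.08 131.33333333333334 | 0.085 126.0 | 
scene tip 0.03434423700005914 0.014801912016500938
```

The manual's scale: shifts go in units of 5 mm and turns go in units of 2 degrees. Converting my numbers, -0.15 m is -30, -0.12 m is -24.

```bash
python3 - <<'E'
from h import *
s=cv2.imread("pics/scene0.png"); J=np.array([.5435,-.336])
def cyl(u,v,r=.0217):
    c,d=ray("scene",u,v); a=d[:2]@d[:2]; b=2*(c[:2]-J)@d[:2]; k=(c[:2]-J)@(c[:2]-J)-r*r
    D=b*b-4*a*k
    if D<0: return None
    p=c+d*(-b-D**.5)/2/a; return np.degrees(np.arctan2(p[1]-J[1],p[0]-J[0]))%360,p[2]
for v,u in((336,390.5),(340,390),(344,389.7)): print(u,v,cyl(u,v))
print(proj("scene",[*J,.045]))
for v in(334,338,342): print(v,[tuple(map(int,x)) for x in s[v,379:396]])
E
echo '{"dx": [-4.8, -9.6, -14.4, -19.2, -24], "dy": [-6, -12, -18, -24, -30], "dz": [0, 0, 0, 0, 0], "spin": [0, 0, 0, 0, 0], "finger_gap": [0.085, 0.085, 0.085, 0.085, 0.085]}' > next.json && python3 -m pendant next.json
```

```text
390.5 336 (np.float64(224.80137409362501), np.float64(0.04746478735265902))
390 340 (np.float64(225.66719146162836), np.float64(0.03356359336280901))
389.7 344 (np.float64(227.59437967306462), np.float64(0.0195273514403278))
[392.44   328.0863]
334 [(111, 123, 128), (101, 114, 118), (72, 85, 87), (75, 81, 82), (88, 93, 94), (92, 98, 99), (102, 108, 110), (99, 106, 106), (98, 104, 106), (108, 115, 116), (113, 124, 123), (90, 108, 94), (53, 84, 46), (39, 77, 31), (43, 83, 42), (45, 87, 53), (43, 88, 56)]
338 [(109, 124, 129), (99, 114, 117), (81, 99, 102), (87, 96, 98), (94, 100, 101), (97, 105, 106), (101, 107, 109), (102, 110, 110), (105, 114, 115), (110, 121, 120), (97, 111, 103), (63, 88, 61), (40, 74, 33), (36, 72, 29), (33, 71, 23), (43, 76, 33), (49, 79, 43)]
342 [(113, 124, 129), (115, 126, 130), (117, 128, 129), (102, 117, 119), (82, 104, 108), (95, 110, 111), (104, 114, 115), (101, 109, 110), (105, 115, 116), (102, 116, 111), (75, 96, 80), (42, 71, 37), (33, 64, 27), (34, 66, 27), (35, 69, 30), (43, 73, 39), (52, 80, 48)]
time: 0.52
ee_pos: [0.211, 0.3588, 0.2274]
tcp_rot: [-180.0, -0.0, 166.4]
wrist_force: [1.0, -0.6, 0.2]
opening: 0.0847
grasp_force: 0.0
```

The pale panel is 55 mm high and has no black bars, so it is the jar's own label. The sticker must be on the side hidden from the scene camera, facing about azimuth 50°. I'll grip on that assumption, lift, turn the jar and look.

```bash
echo '{"dx": [-4.8, -9.8, -14.6, -19.6, -24.4], "dy": [-6, -12, -18, -23.8, -29.8], "dz": [0, 0, 0, 0, 0], "spin": [0, 0, 0, 0, 0], "finger_gap": [0.085, 0.085, 0.085, 0.085, 0.085]}' > next.json && python3 -m pendant next.json >/dev/null
echo '{"dx": [-4.8, -9.8, -14.6, -19.6, -24.4], "dy": [-6, -12, -18, -23.8, -29.8], "dz": [0, 0, 0, 0, 0], "spin": [0, 0, 0, 0, 0], "finger_gap": [0.085, 0.085, 0.085, 0.085, 0.085]}' > next.json && python3 -m pendant next.json >/dev/null
echo '{"dx": [-4.8, -9.8, -14.6, -19.6, -24.4], "dy": [-6, -12, -18, -23.8, -29.8], "dz": [0, 0, 0, 0, 0], "spin": [0, 0, 0, 0, 0], "finger_gap": [0.085, 0.085, 0.085, 0.085, 0.085]}' > next.json && python3 -m pendant next.json
echo '{"dx": [-4.8, -9.8, -14.6, -19.6, -24.4], "dy": [-6, -12, -18, -23.8, -29.8], "dz": [0, 0, 0, 0, 0], "spin": [0, 0, 0, 0, 0], "finger_gap": [0.085, 0.085, 0.085, 0.085, 0.085]}' > next.json && python3 -m pendant next.json
echo '{"dx": [0, 0, 0, 0, 0], "dy": [0, 0, 0, 0, 0], "dz": [0, 0, 0, 0, 0], "spin": [-3.5, -7, -10.5, -14, -17.5], "finger_gap": [0.085, 0.085, 0.085, 0.085, 0.085]}' > next.json && python3 -m pendant next.json
echo '{"dx": [0, 0, 0, 0, 0], "dy": [0, 0, 0, 0, 0], "dz": [0, 0, 0, 0, 0], "spin": [-3.5, -7, -10.5, -13.5, -13.5], "finger_gap": [0.085, 0.085, 0.085, 0.085, 0.085]}' > next.json && python3 -m pendant next.json
python3 -c "
from h import *
o=bot.get_obs();print(o['q'],o['ee_pos'],o['tcp_rot'])"
```

```text
time: 1.77
ee_pos: [0.4616, -0.1623, 0.2276]
tcp_rot: [180.0, -0.0, 166.3]
wrist_force: [0.5, 0.8, -0.6]
opening: 0.0849
grasp_force: 0.0
time: 2.18
ee_pos: [0.5451, -0.3355, 0.2272]
tcp_rot: [180.0, -0.0, 166.4]
wrist_force: [0.2, -0.1, 0.7]
opening: 0.0849
grasp_force: 0.0
time: 2.6
ee_pos: [0.5446, -0.3338, 0.2271]
tcp_rot: [179.9, -0.0, -158.3]
wrist_force: [0.1, -0.7, -0.6]
opening: 0.0849
grasp_force: 0.0
time: 3.02
ee_pos: [0.5446, -0.3336, 0.2274]
tcp_rot: [180.0, -0.0, -131.4]
wrist_force: [-1.0, 0.3, 0.3]
opening: 0.0853
grasp_force: 0.0
[-31.4911  17.8504  24.9784  97.1779   0.0013 -80.137 ] [ 0.5446 -0.3336  0.2274] [ 179.9506   -0.0073 -131.3541]
```

Scaled: 0.129 m is 25.8, 0.12 m is 24.

```bash
echo '{"dx": [0.4, 0.4, 0.4, 0.4, 0.4], "dy": [-0.2, -0.2, -0.2, -0.2, -0.2], "dz": [7, 14, 20, 24, 25.8], "spin": [0, 0, 0, 0, 0], "finger_gap": [0.08, 0.08, 0.08, 0.08, 0.08]}' > next.json && python3 -m pendant next.json 30
echo '{"dx": [0, 0, 0, 0, 0], "dy": [0, 0, 0, 0, 0], "dz": [0, 0, 0, 0, 0], "spin": [0, 0, 0, 0, 0], "finger_gap": [0.06, 0.03, 0.03, 0.03, 0.03]}' > next.json && python3 -m pendant next.json 30
echo '{"dx": [0, 0, 0, 0, 0], "dy": [0, 0, 0, 0, 0], "dz": [0, 0, 0, 0, 0], "spin": [0, 0, 0, 0, 0], "finger_gap": [0.03, 0.03, 0.03, 0.03, 0.03]}' > next.json && python3 -m pendant next.json 30
```

```text
time: 3.43
ee_pos: [0.5426, -0.335, 0.0949]
tcp_rot: [179.7, -0.1, -131.8]
wrist_force: [-0.8, 0.8, -0.2]
opening: 0.08
grasp_force: 0.0
time: 3.85
ee_pos: [0.545, -0.3362, 0.1024]
tcp_rot: [-179.8, 0.1, -131.6]
wrist_force: [-1.7, 1.9, 9.5]
opening: 0.03
grasp_force: 4.5
time: 4.27
ee_pos: [0.545, -0.3362, 0.1024]
tcp_rot: [-179.8, 0.1, -131.6]
wrist_force: [-2.4, 2.6, 10.7]
opening: 0.0301
grasp_force: 5.4
```

```bash
python3 - <<'E'
from h import *
a=bot.camera("scene");b=bot.camera("top")
o=np.zeros((480,800,3),np.uint8)
o[:,:400]=cv2.resize(a[270:390,340:440],(400,480),interpolation=cv2.INTER_CUBIC)
o[:400,400:]=cv2.resize(b[190:290,380:480],(400,400),interpolation=cv2.INTER_CUBIC)
cv2.imwrite("pics/g1.png",o)
E
```

```text
(no output)
```

View pics/g1.png

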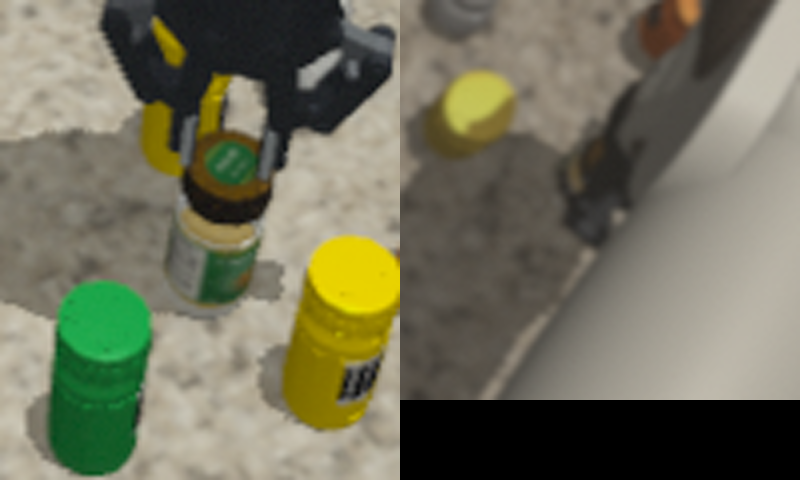

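The pads sit behind the lid's centre (crop 188–268, y 150) instead of straddling it, and the jar still stands upright. I'll check where the TCP projects.

```bash
python3 - <<'E'
from h import *
o=bot.get_obs(); p=o["ee_pos"]; R=cv2.Rodrigues(np.zeros(3))[0]
from scipy.spatial.transform import Rotation as Ro
R=Ro.from_euler("xyz",o["tcp_rot"],degrees=True).as_matrix(); print(p,R[:,1],o["opening"],o["grasp_force"])
C=lambda u:((u[0]-340)*4,(u[1]-270)*4)
for k in(0,6,25):
    print(k,[np.round(C(proj("scene",p+R[:,2]*k/1000+R[:,1]*s)),0) for s in(-.015,0,.015)])
a=cv2.imread("pics/g1.png")[:,:400]
print("lid now",onz("scene",340+228/4,270+163/4,.105))
b=np.array(C(proj("scene",[.5435,-.336,0])));print("base proj",b, "lid px 0.0855,.105",C(proj("scene",[.5435,-.336,.084])))
E
```

```text
[ 0.545  -0.3362  0.1023] [-0.7473  0.6645 -0.0039] 0.029956357908796957 5.4219514306169
0 [array([255., 168.]), array([224., 163.]), array([193., 157.])]
6 [array([254., 176.]), array([223., 170.]), array([192., 165.])]
25 [array([249., 199.]), array([219., 193.]), array([189., 188.])]
lid now [ 0.5451 -0.3389  0.105 ]
base proj [201.2828 282.7178] lid px 0.0855,.105 (np.float64(217.55033024827185), np.float64(186.05239525920433))
```

```bash
echo '{"dx": [0, 0, 0, 0], "dy": [0, 0, 0, 0], "dz": [0, 0, 0, 0], "spin": [0, 0, 0, 0], "finger_gap": [0.07, 0.08, 0.08, 0.08]}' > next.json && python3 -m pendant next.json 30
python3 - <<'E'
from h import *
a=bot.camera("scene"); cv2.imwrite("pics/g2raw.png",a)
h=cv2.cvtColor(a[290:330,375:420],cv2.COLOR_BGR2HSV)
m=((h[...,1]>90)&(h[...,2]>70)&((h[...,0]<19)|(h[...,0]>40))).astype(np.uint8)
m=cv2.morphologyEx(m,cv2.MORPH_OPEN,np.ones((2,2),np.uint8))
print("\n".join("".join(".#"[v] for v in r) for r in m))
c=max(cv2.findContours(m,0,2)[0],key=cv2.contourArea);e=cv2.fitEllipse(cv2.convexHull(c));print(e,onz("scene",e[0][0]+375,e[0][1]+290,.105))
E
```

```text
time: 4.7
ee_pos: [0.5443, -0.336, 0.0991]
tcp_rot: [-180.0, 0.0, -131.6]
wrist_force: [-0.9, -0.8, 0.3]
opening: 0.0766
grasp_force: 0.0
.............................................
.............................................
.............................................
.............................................
.............................................
.............................................
.............................................
.............................................
.............................................
.............................................
.............................................
.............................................
.............................................
.............................................
.............................................
.............................................
....................####.....................
...................#######...................
..................####..###..................
................######.#####.................
................####..#######.............
[... 307 characters left out ...]
..................
.............................................
.............................................
.............................................
.............................................
.............................................
.............................................
.............................................
.............................................
.............................................
.............................................
.............................................
.............................................
((21.844694137573242, 21.042133331298828), (10.239522933959961, 12.409750938415527), 97.24705505371094) [ 0.5444 -0.3393  0.105 ]
```

```bash
python3 - <<'E'
import cv2
a=cv2.imread("pics/g2raw.png")[275:375,345:445];cv2.imwrite("pics/g2.png",cv2.resize(a,(600,600),interpolation=cv2.INTER_CUBIC))
E
```

```text
(no output)
```

View pics/g2.png

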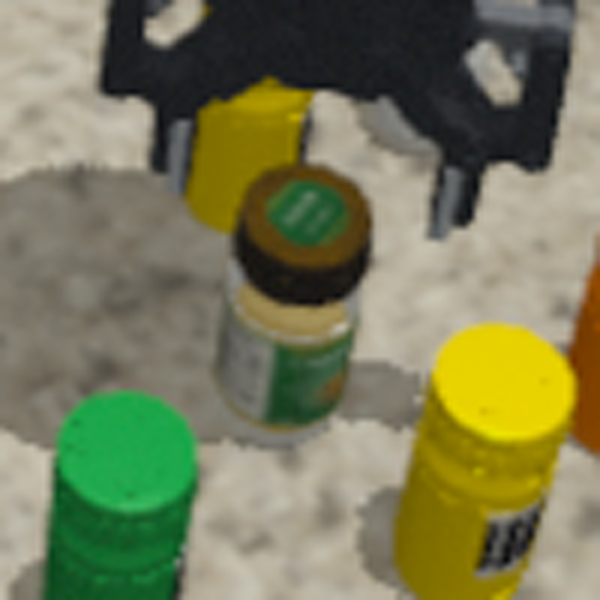

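Open, the fingertips appear at about crop (175,190) and (440,235), 18 mm higher or farther back than expected. The jar still stands unharmed. To settle which it is, I'll use the start pictures, where both cameras see the gripper.

```bash
python3 - <<'E'
from h import *
from scipy.spatial.transform import Rotation as Ro
p=np.array([.1295,.5343,.2273]);R=Ro.from_euler("xyz",[-179.93,0,166.373],degrees=True).as_matrix()
for n in("scene","top"):
    im=cv2.imread(f"pics/{n}0.png")
    print(n,[ (k,s,np.round(proj(n,p+R[:,2]*k+R[:,1]*s),1)) for k in(0,.012,.025) for s in(-.05,0,.05)])
s=cv2.imread("pics/scene0.png")[20:120,20:120];t=cv2.imread("pics/top0.png")[400:480,0:80]
o=np.zeros((400,800,3),np.uint8);o[:,:400]=cv2.resize(s,(400,400),interpolation=cv2.INTER_CUBIC);o[:,400:]=cv2.resize(t,(400,400),interpolation=cv2.INTER_CUBIC)
cv2.imwrite("pics/st.png",cv2.convertScaleAbs(o,alpha=1.6,beta=15))
print("tip rays now",[onz("scene",396.2,310.4,z) for z in(.075,.085,.095,.105)])
E
```

```text
scene [(0, -0.05, array([ 73.6, 115.1])), (0, 0, array([ 75.3, 105.3])), (0, 0.05, array([76.8, 96. ])), (0.012, -0.05, array([ 75.3, 119.3])), (0.012, 0, array([ 76.9, 109.4])), (0.012, 0.05, array([ 78.4, 100.1])), (0.025, -0.05, array([ 77.1, 123.8])), (0.025, 0, array([ 78.6, 113.9])), (0.025, 0.05, array([ 80.1, 104.5]))]
top [(0, -0.05, array([ 56. , 432.5])), (0, 0, array([ 32.9, 426.7])), (0, 0.05, array([  9.9, 421. ])), (0.012, -0.05, array([ 59.2, 430.7])), (0.012, 0, array([ 36.4, 425. ])), (0.012, 0.05, array([ 13.7, 419.3])), (0.025, -0.05, array([ 62.6, 428.8])), (0.025, 0, array([ 40.1, 423.2])), (0.025, 0.05, array([ 17.6, 417.6]))]
tip rays now [array([ 0.5599, -0.3201,  0.075 ]), array([ 0.5547, -0.3259,  0.085 ]), array([ 0.5494, -0.3317,  0.095 ]), array([ 0.5442, -0.3375,  0.105 ])]
```

View pics/st.png

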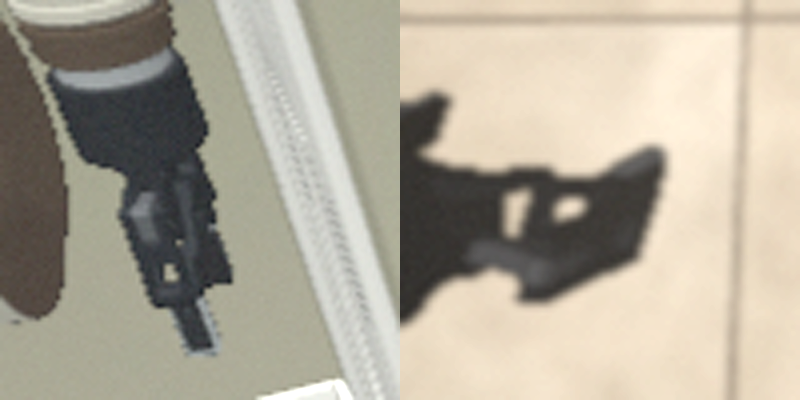

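Both cameras put the open tips about 8 mm behind the TCP, and the fingers closing to 30 mm rested on top of the lid. The real tips are therefore about 22 mm higher than the stated frame suggests. I'll go 30 mm lower and grip again.

The manual's scale: shifts go in units of 5 mm and turns go in units of 2 degrees. Converting my numbers, 0.03 m is 6, -0.002 m is -0.4.

```bash
echo '{"dx": [0.4, 0.4, 0.4], "dy": [-0.4, -0.4, -0.4], "dz": [3, 6, 6], "spin": [0, 0, 0], "finger_gap": [0.08, 0.08, 0.08]}' > next.json && python3 -m pendant next.json 30
echo '{"dx": [0, 0, 0, 0, 0], "dy": [0, 0, 0, 0, 0], "dz": [0, 0, 0, 0, 0], "spin": [0, 0, 0, 0, 0], "finger_gap": [0.06, 0.038, 0.038, 0.038, 0.038]}' > next.json && python3 -m pendant next.json 30
echo '{"dx": [0, 0, 0, 0, 0], "dy": [0, 0, 0, 0, 0], "dz": [0, 0, 0, 0, 0], "spin": [0, 0, 0, 0, 0], "finger_gap": [0.038, 0.038, 0.038, 0.038, 0.038]}' > next.json && python3 -m pendant next.json 30
```

```text
time: 5.0
ee_pos: [0.5431, -0.338, 0.0657]
tcp_rot: [179.8, -0.0, -131.6]
wrist_force: [-0.7, 0.9, -0.4]
opening: 0.08
grasp_force: 0.0
time: 5.42
ee_pos: [0.5447, -0.3389, 0.0701]
tcp_rot: [-179.9, 0.0, -131.6]
wrist_force: [-0.3, 1.1, 4.9]
opening: 0.0433
grasp_force: 30.5
time: 5.83
ee_pos: [0.5447, -0.3389, 0.0701]
tcp_rot: [-179.9, 0.0, -131.6]
wrist_force: [-0.8, 0.5, 5.7]
opening: 0.0434
grasp_force: 30.6
```

```bash
echo '{"dx": [0, 0, 0, 0, 0], "dy": [0, 0, 0, 0, 0], "dz": [-4, -11, -18, -25, -32], "spin": [0, 0, 0, 0, 0], "finger_gap": [0.038, 0.038, 0.038, 0.038, 0.038]}' > next.json && python3 -m pendant next.json 30
echo '{"dx": [-2.8, -5.6, -8.4, -11.2, -14], "dy": [5.4, 10.8, 16, 21.4, 26.8], "dz": [0, 0, 0, 0, 0], "spin": [0, 0, 0, 0, 0], "finger_gap": [0.038, 0.038, 0.038, 0.038, 0.038]}' > next.json && python3 -m pendant next.json 30
echo '{"dx": [-2.8, -5.6, -8.4, -11.2, -14.2], "dy": [5.4, 10.8, 16, 21.4, 26.8], "dz": [0, 0, 0, 0, 0], "spin": [0, 0, 0, 0, 0], "finger_gap": [0.038, 0.038, 0.038, 0.038, 0.038]}' > next.json && python3 -m pendant next.json 30
for i in 1; do
echo '{"dx": [0, 0, 0, 0, 0], "dy": [0, 0, 0, 0, 0], "dz": [0, 0, 0, 0, 0], "spin": [3.5, 7, 10.5, 14, 17.5], "finger_gap": [0.038, 0.038, 0.038, 0.038, 0.038]}' > next.json && python3 -m pendant next.json 30
echo '{"dx": [0, 0, 0, 0, 0], "dy": [0, 0, 0, 0, 0], "dz": [0, 0, 0, 0, 0], "spin": [3.5, 7, 10.5, 14, 17.5], "finger_gap": [0.038, 0.038, 0.038, 0.038, 0.038]}' > next.json && python3 -m pendant next.json 30
echo '{"dx": [0, 0, 0, 0, 0], "dy": [0, 0, 0, 0, 0], "dz": [0, 0, 0, 0, 0], "spin": [3.5, 7, 10.5, 14, 17.5], "finger_gap": [0.038, 0.038, 0.038, 0.038, 0.038]}' > next.json && python3 -m pendant next.json 30
echo '{"dx": [0, 0, 0, 0], "dy": [0, 0, 0, 0], "dz": [0, 0, 0, 0], "spin": [3.5, 6.7, 6.7, 6.7], "finger_gap": [0.038, 0.038, 0.038, 0.038]}' > next.json && python3 -m pendant next.json 30; done | tail -6
python3 - <<'E'
from h import *
a=bot.camera("scene");cv2.imwrite("pics/h1raw.png",a)
p=bot.get_obs()["ee_pos"];print(p,bot.get_obs()["q"])
u=proj("scene",p-[0,0,.03]);print(u);x,y=int(u[0]),int(u[1])
cv2.imwrite("pics/h1.png",cv2.resize(a[y-45:y+45,x-40:x+40],(533,600),interpolation=cv2.INTER_CUBIC))
E
```

```text
time: 6.25
ee_pos: [0.544, -0.3385, 0.2305]
tcp_rot: [180.0, -0.0, -131.6]
wrist_force: [1.3, -0.3, -0.7]
opening: 0.0431
grasp_force: 30.9
time: 6.67
ee_pos: [0.4899, -0.1963, 0.2287]
tcp_rot: [-180.0, -0.0, -131.6]
wrist_force: [-0.6, -0.4, -1.2]
opening: 0.0435
grasp_force: 31.1
time: 7.08
ee_pos: [0.4368, -0.0542, 0.229]
tcp_rot: [-180.0, 0.0, -131.6]
wrist_force: [1.1, -0.2, -1.1]
opening: 0.0434
grasp_force: 31.1
time: 8.67
ee_pos: [0.4376, -0.0553, 0.229]
tcp_rot: [180.0, 0.0, 110.2]
wrist_force: [-0.1, 0.0, -0.6]
opening: 0.0432
grasp_force: 31.3
[ 0.4376 -0.0553  0.2289] [-7.198  -9.8084 -4.0831 95.7185 -0.0007 62.5988]
[281.5203 207.4124]
```

View pics/h1.png

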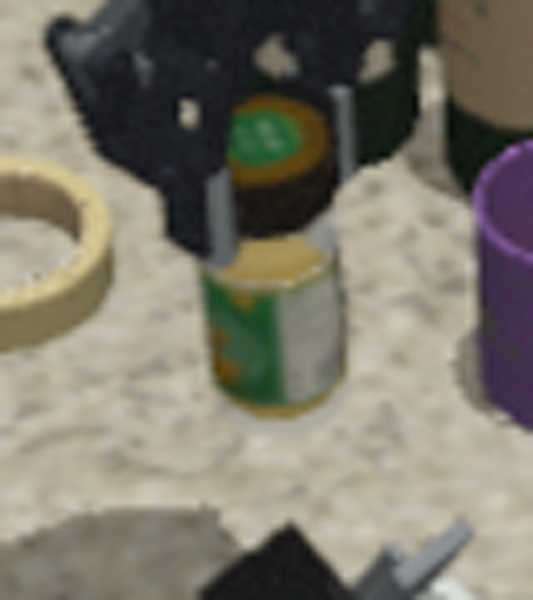

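The turned jar shows green and a second pale panel (boundary at crop x≈278), and still no bars. Across both views the label is symmetric about azimuth 294° in the original frame. The sticker must be centred on the side never seen, at about 114°. I'll turn the jar a further 110°, set it down on free worktop, look, and regrip.

Scaled: 35 degrees is 17.5.

```bash

{ echo '{"dx": [0, 0, 0, 0, 0], "dy": [0, 0, 0, 0, 0], "dz": [0, 0, 0, 0, 0], "spin": [3.5, 7, 10.5, 14, 17.5], "finger_gap": [0.038, 0.038, 0.038, 0.038, 0.038]}' > next.json && python3 -m pendant next.json 30
echo '{"dx": [0, 0, 0, 0, 0], "dy": [0, 0, 0, 0, 0], "dz": [0, 0, 0, 0, 0], "spin": [3.5, 7, 10.5, 14, 17.5], "finger_gap": [0.038, 0.038, 0.038, 0.038, 0.038]}' > next.json && python3 -m pendant next.json 30
echo '{"dx": [0, 0, 0, 0, 0], "dy": [0, 0, 0, 0, 0], "dz": [0, 0, 0, 0, 0], "spin": [3.5, 7, 10.5, 14, 17.5], "finger_gap": [0.038, 0.038, 0.038, 0.038, 0.038]}' > next.json && python3 -m pendant next.json 30
echo '{"dx": [0, 0, 0, 0, 0.4], "dy": [7, 14, 21, 28, 35], "dz": [0, 0, 0, 0, 0], "spin": [2.6, 2.6, 2.6, 2.6, 2.6], "finger_gap": [0.038, 0.038, 0.038, 0.038, 0.038]}' > next.json && python3 -m pendant next.json 30
echo '{"dx": [0, 0, 0, 0, 0], "dy": [5, 5, 5, 5, 5], "dz": [0, 7, 14, 20, 26], "spin": [0, 0, 0, 0, 0], "finger_gap": [0.038, 0.038, 0.038, 0.038, 0.038]}' > next.json && python3 -m pendant next.json 30; } | tail -6
echo '{"dx": [0, 0, 0, 0, 0], "dy": [0, 0, 0, 0, 0], "dz": [2.4, 4, 5, 5.4, 5.6], "spin": [0, 0, 0, 0, 0], "finger_gap": [0.038, 0.038, 0.038, 0.038, 0.038]}' > next.json && python3 -m pendant next.json 30
```

```text
time: 10.8
ee_pos: [0.4543, -0.2546, 0.0971]
tcp_rot: [-180.0, 0.0, -0.1]
wrist_force: [0.3, 0.2, -1.2]
opening: 0.0435
grasp_force: 31.5
time: 11.22
ee_pos: [0.4554, -0.2548, 0.0722]
tcp_rot: [179.9, -0.1, -0.2]
wrist_force: [1.2, 0.4, -0.8]
opening: 0.0433
grasp_force: 31.5
```

```bash

echo '{"dx": [0, 0, 0], "dy": [0, 0, 0], "dz": [0.2, 0.4, 0.4], "spin": [0, 0, 0], "finger_gap": [0.038, 0.038, 0.038]}' > next.json && python3 -m pendant next.json 30
echo '{"dx": [0, 0, 0, 0, 0], "dy": [0, 0, 0, 0, 0], "dz": [0, 0, 0, 0, -2], "spin": [0, 0, 0, 0, 0], "finger_gap": [0.05, 0.065, 0.08, 0.08, 0.08]}' > next.json && python3 -m pendant next.json 30
echo '{"dx": [0, 0, 0, -4, -4], "dy": [0, 0, 0, 0, 0], "dz": [-7, -14, -21, -24, -24], "spin": [0, 0, 0, 0, 0], "finger_gap": [0.08, 0.08, 0.08, 0.08, 0.08]}' > next.json && python3 -m pendant next.json 30
python3 - <<'E'
from h import *
a=bot.camera("scene");cv2.imwrite("pics/k1raw.png",a)
u=proj("scene",[.4555,-.2548,.05]);print(u);x,y=int(u[0]),int(u[1])
cv2.imwrite("pics/k1.png",cv2.resize(a[y-40:y+35,x-40:x+40],(800,750)[:2],interpolation=cv2.INTER_CUBIC)[:600])
g=cv2.cvtColor(a,cv2.COLOR_BGR2GRAY)
for v in range(y-20,y+22,2): print(v,g[v,x-20:x+20])
E
```

```text
time: 11.47
ee_pos: [0.4554, -0.2548, 0.0701]
tcp_rot: [179.9, -0.1, -0.2]
wrist_force: [0.3, -0.0, 2.6]
opening: 0.0431
grasp_force: 31.9
time: 11.88
ee_pos: [0.4538, -0.2539, 0.0774]
tcp_rot: [-179.9, 0.2, -0.2]
wrist_force: [-0.3, -0.1, 0.4]
opening: 0.0801
grasp_force: 0.0
time: 12.3
ee_pos: [0.4343, -0.255, 0.2043]
tcp_rot: [179.8, -0.3, -0.2]
wrist_force: [-0.5, 0.1, 0.8]
opening: 0.08
grasp_force: 0.0
[334.9698 314.9691]
294 [183 172 141 134 150 169 180 182 183 186 189 188 168 119  75  63  60  63
 102 119 120 116 116 116 116 111 106 104 102 106 147 181 187 176 161 149
 146 152 162 173]
296 [119 112 150 164 163 169 172 178 185 187 186 150  90  65  65  65  63  60
  69 109 134 132 122 127 128 109  97  99  97  99 100 105 156 171 168 168
 168 171 174 176]
298 [137 145 145 144 172 182 178 174 178 185 188 136  63  65  68  70  64  64
 103 115 114 119 121 117 110 108 102  98 104 102  98  95 121 172 185 183
 178 171 166 160]
300 [126 126 126 127 167 186 187 184 179 175 147  90  60  66  67  71  69  69
 111 139 131 126 138 136 139 136 113 103 109 104 102 101 118 165 181 181
 178 175 177 1
[... 2159 characters left out ...]
76 174 173
 176 173 172 169]
328 [110 108 107 109 110 107 107 104  99  96  96  95  91  89  94  84  49  25
  64  93  72  47  91  88  53  44  90  79  73  91 105 149 175 177 177 179
 180 181 181 180]
330 [108 104  98  90  88  90  94 103 111 112 114 116 103  95  94  82  92 112
 116 116 114 111 118 119 114 115 119  92  83 102 127 169 189 191 188 187
 185 188 188 183]
332 [116 118 123 122 115 109 101  98 105 115 120 121 121 115 106  81  88 106
 112 113 116 117 117 117 117 116 115 100 100 116 151 173 185 190 189 187
 183 181 182 182]
334 [116 118 119 121 118 115 113 111 110 117 123 126 125 126 126 127 126 123
 119 114 115 117 117 117 119 126 125 127 125 161 180 187 191 191 186 178
 174 171 173 176]
```

The pixel rows show clear black and white bars at u≈330–341, v≈320–332, so the sticker faces the camera as deduced. Now I'll measure its azimuth and the jar's axis.

```bash
python3 - <<'E'
from h import *
a=cv2.imread("pics/k1raw.png"); b=bot.camera("top")
def lid(n,im,c,w=17):
    x0,y0=int(c[0])-w,int(c[1])-w; h=cv2.cvtColor(im[y0:y0+2*w,x0:x0+2*w],cv2.COLOR_BGR2HSV)
    out=[]
    for nm,m in(("green",(h[...,0]>45)&(h[...,0]<85)&(h[...,1]>110)&(h[...,2]>60)),("lid",(h[...,1]>95)&(h[...,2]>60)&((h[...,0]<19)|(h[...,0]>40)))):
        cs=cv2.findContours(cv2.morphologyEx(m.astype(np.uint8),cv2.MORPH_CLOSE,np.ones((3,3))),0,2)[0]
        if not cs: continue
        k=cv2.convexHull(max(cs,key=cv2.contourArea))
        if len(k)>=5:
            e=cv2.fitEllipse(k); out.append((nm,np.round(e[0],2)+[x0,y0],np.round(e[1],1),onz(n,e[0][0]+x0,e[0][1]+y0,.105)))
    return out
for n,im in(("scene",a),("top",b)):
    for r in lid(n,im,proj(n,[.4555,-.2548,.105])): print(n,*r)
for J in([.4555,-.2548],[.4555,-.257],[.458,-.2548]):
    J=np.array(J)
    def cyl(u,v,r=.0217):
        c,d=ray("scene",u,v); A=d[:2]@d[:2]; B=2*(c[:2]-J)@d[:2]; k=(c[:2]-J)@(c[:2]-J)-r*r
        p=c+d*(-B-(B*B-4*A*k)**.5)/2/A; return round(np.degrees(np.arctan2(p[1]-J[1],p[0]-J[0])),1),round(p[2],4)
    print(J,[cyl(u,v) for u,v in((329.5,325),(341,325),(335.2,320),(335.2,326),(335.2,332))])
E
```

```text
scene green [335.65 298.24] [ 9.9 11.9] [ 0.4559 -0.255   0.105 ]
scene lid [335.53 298.45] [ 9.6 13. ] [ 0.4554 -0.2554  0.105 ]
top lid [398.93 264.02] [ 6.9 13.8] [ 0.468  -0.2527  0.105 ]
[ 0.4555 -0.2548] [(np.float64(-150.3), np.float64(0.0407)), (np.float64(-84.3), np.float64(0.04)), (np.float64(-119.0), np.float64(0.0623)), (np.float64(-118.1), np.float64(0.0418)), (np.float64(-117.1), np.float64(0.0206))]
[ 0.4555 -0.257 ] [(np.float64(-153.7), np.float64(0.0424)), (np.float64(-88.2), np.float64(0.0437)), (np.float64(-122.0), np.float64(0.0649)), (np.float64(-121.1), np.float64(0.0444)), (np.float64(-120.1), np.float64(0.0234))]
[ 0.458  -0.2548] [(np.float64(-157.2), np.float64(0.0369)), (np.float64(-91.1), np.float64(0.0401)), (np.float64(-124.7), np.float64(0.0605)), (np.float64(-123.7), np.float64(0.04)), (np.float64(-122.7), np.float64(0.0188))]
```

```bash

echo '{"dx": [4.2, 4.2, 4.2, 4.2, 4.2], "dy": [0, 0, 0, 0, 0], "dz": [0, 0, 0, 0, 0], "spin": [-3.5, -7, -10.5, -14, -17.5], "finger_gap": [0.08, 0.08, 0.08, 0.08, 0.08]}' > next.json && python3 -m pendant next.json 30
echo '{"dx": [0, 0, 0, 0, 0], "dy": [0, 0, 0, 0, 0], "dz": [0, 0, 0, 0, 0], "spin": [-3.5, -7, -10.5, -13.85, -13.85], "finger_gap": [0.08, 0.08, 0.08, 0.08, 0.08]}' > next.json && python3 -m pendant next.json 30
python3 -c "
from h import *
o=bot.get_obs();print(o['ee_pos'],o['tcp_rot'],o['q'])"
```

```text
time: 12.82
ee_pos: [0.4557, -0.2541, 0.1971]
tcp_rot: [-179.9, 0.1, 35.1]
wrist_force: [-1.2, 0.0, 0.7]
opening: 0.0801
grasp_force: 0.0
time: 13.23
ee_pos: [0.4556, -0.2541, 0.1972]
tcp_rot: [-179.9, -0.0, 62.8]
wrist_force: [-0.4, 0.4, -0.2]
opening: 0.0804
grasp_force: 0.0
[ 0.4556 -0.2541  0.1972] [-179.8593   -0.0109   62.7909] [-29.1515   0.6976   2.2203  91.6636   0.0062  88.0576]
```

```bash

echo '{"dx": [-0.2, -0.2, -0.2, -0.2, -0.2], "dy": [0, 0, 0, 0, 0], "dz": [7, 14, 20, 24, 25.8], "spin": [0, 0, 0, 0, 0], "finger_gap": [0.08, 0.08, 0.08, 0.08, 0.08]}' > next.json && python3 -m pendant next.json 30
echo '{"dx": [0, 0, 0, 0, 0], "dy": [0, 0, 0, 0, 0], "dz": [0, 0, 0, 0, 0], "spin": [0, 0, 0, 0, 0], "finger_gap": [0.06, 0.038, 0.038, 0.038, 0.038]}' > next.json && python3 -m pendant next.json 30
echo '{"dx": [0, 0, 0], "dy": [0, 0, 0], "dz": [0, 0, 0], "spin": [0, 0, 0], "finger_gap": [0.038, 0.038, 0.038]}' > next.json && python3 -m pendant next.json 30
echo '{"dx": [0, 0, 0, 0, 0], "dy": [0, 0, 0, 0, 0], "dz": [-4, -11, -18, -25, -32], "spin": [0, 0, 0, 0, 0], "finger_gap": [0.038, 0.038, 0.038, 0.038, 0.038]}' > next.json && python3 -m pendant next.json 30
python3 - <<'E'
from h import *
a=bot.camera("scene");cv2.imwrite("pics/m1raw.png",a);p=bot.get_obs()["ee_pos"]
g=cv2.cvtColor(a,cv2.COLOR_BGR2GRAY);u=proj("scene",[p[0],p[1],p[2]-.07+.045]);print(p,u);x,y=int(u[0]),int(u[1])
for v in range(y-10,y+14,3): print(v,g[v,x-18:x+18])
E
```

```text
time: 13.65
ee_pos: [0.4535, -0.2542, 0.0655]
tcp_rot: [-179.7, -0.0, 62.3]
wrist_force: [-0.3, 1.1, 0.5]
opening: 0.0798
grasp_force: 0.0
time: 14.07
ee_pos: [0.4561, -0.2558, 0.0715]
tcp_rot: [179.9, 0.0, 62.5]
wrist_force: [-1.0, -0.3, 6.2]
opening: 0.0429
grasp_force: 31.0
time: 14.32
ee_pos: [0.4561, -0.2558, 0.0715]
tcp_rot: [179.8, 0.0, 62.5]
wrist_force: [-0.8, 0.5, 5.8]
opening: 0.043
grasp_force: 31.1
time: 14.73
ee_pos: [0.455, -0.2552, 0.232]
tcp_rot: [180.0, 0.0, 62.5]
wrist_force: [0.5, -0.1, -1.7]
opening: 0.0431
grasp_force: 31.0
[ 0.4563 -0.2559  0.2392] [337.1711 261.0516]
251 [ 29  44  88 104  92  57  24  26  22  23  27  26  21  23  23  28  27  26
  28  26  26  27  24  27  24  35  38  28  22  26  25  87 103  95  63  33]
254 [178 162 125 102  92  93 119  99  51  25  23  22  26  26  25  25  25  25
  23  25  27  24  20  27  29  23  23  28 107 135  98  88 106 119 118 105]
257 [185 185 180 173 161 139 135 142 145 138 110  68  50  37  28  27  24  28
  24  30  27  26  28  26  62 112 129 133 140 147 166 182 189 188 184 179]
260 [182 181 178 176 159 120 129 130 125 132 137 138 139 141 139 140 141 143
 142 142 142 142 143 144 147 144 131 126 166 149 156 181 188 189 181 170]
263 [180 177 178 182 173 134 109 106 113 124 129 126 125 125 130 129 130 131
 139 138 135 135 136 132 137 147 165 146 108 122 167 180 183 183 181 180]
266 [163 154 145 144 146 124 111 121 121 114  95  83 117 125 131 131 133 137
 138 133 133 135 134 126 102  77  91 107 107 141 170 179 184 185 182 175]
269 [212 197 172 173 170 134 114 119 115 115 104  69  31  40  85  87  56  51
  72  81  74  48  59  57  51  75  91  98  99 152 173 177 175 173 171 165]
272 [162 145 164 203 188 135 112 118 117 119 102  65  33  21  82  72  45  48
  66  74  62  35  80  70  61  84  95  98 101 138 166 179 184 184 178 171]
```

The jar is gripped with the sticker 4° right of the camera line. That puts it at azimuth −117°, and −x of the tool at −117.5°, so they are aligned. Now to the cradle with yaw 110.

```bash

echo '{"dx": [6.8, 13.6, 20.4, 27.2, 34], "dy": [-4.2, -8.6, -13, -17.2, -21.6], "dz": [0, 0, 0, 0, 0], "spin": [0, 0, 0, 0, 0], "finger_gap": [0.038, 0.038, 0.038, 0.038, 0.038]}' > next.json && python3 -m pendant next.json 30
echo '{"dx": [0, 0, 0, 0, 0], "dy": [0, 0, 0, 0, 0], "dz": [0, 0, 0, 0, 0], "spin": [-3.5, -7, -10.5, -14, -17.5], "finger_gap": [0.038, 0.038, 0.038, 0.038, 0.038]}' > next.json && python3 -m pendant next.json 30
echo '{"dx": [0, 0, 0, 0], "dy": [0, 0, 0, 0], "dz": [0, 0, 0, 0], "spin": [-3.5, -6.25, -6.25, -6.25], "finger_gap": [0.038, 0.038, 0.038, 0.038]}' > next.json && python3 -m pendant next.json 30
cat >>h.py <<'E'
SX=np.array([np.cos(np.radians(-70)),np.sin(np.radians(-70))]);SY=np.array([-SX[1],SX[0]])
def st():
    o=bot.get_obs();p=o["ee_pos"];h=p[:2]@SX-.1914;y=p[:2]@SY-.3928;f=np.array(o["wrist_force"])
    G=p[2]+.0205  # grasp height: TCP 70.5 mm over underside when vertical, grasp ~91
    xb=h*.866-(G-.042)*.5; s=h*.5+(G-.042)*.866
    fh=f[:2]@SX
    print("t%.2f h%.4f y%.4f z%.4f yaw%.1f | grasp xb%.4f s%.4f | F h%.1f y%.1f z%.1f  along-bed(up)%.1f into-bed%.1f | op%.4f g%.1f"%(o["time"],h,y,p[2],o["tcp_rot"][2],xb,s,fh,f[:2]@SY,f[2],fh*.5+f[2]*.866,fh*.866-f[2]*.5,o["opening"],o["grasp_force"]))
E
python3 -c "
from h import *
st()"
```

```text
time: 15.2
ee_pos: [0.4376, -0.0532, 0.2301]
tcp_rot: [179.9, -0.0, 62.4]
wrist_force: [1.4, 0.4, -0.7]
opening: 0.0431
grasp_force: 31.3
time: 15.62
ee_pos: [0.4381, -0.0545, 0.2301]
tcp_rot: [180.0, 0.0, 97.8]
wrist_force: [0.7, 0.8, -1.4]
opening: 0.043
grasp_force: 31.3
time: 15.95
ee_pos: [0.438, -0.0547, 0.23]
tcp_rot: [180.0, 0.0, 109.8]
wrist_force: [-1.2, -0.3, -1.3]
opening: 0.0433
grasp_force: 31.3
t15.95 h0.0098 y0.0001 z0.2300 yaw109.8 | grasp xb-0.0958 s0.1855 | F h-0.2 y-1.2 z-1.3  along-bed(up)-1.2 into-bed0.5 | op0.0433 g31.3
```

```bash

echo '{"dx": [0, 0, 0, 0, 0], "dy": [0, 0, 0, 0, 0], "dz": [6, 11, 14, 16.3, 16.3], "spin": [0, 0, 0, 0, 0], "finger_gap": [0.038, 0.038, 0.038, 0.038, 0.038]}' > next.json && python3 -m pendant next.json 25 >/dev/null; python3 -c "from h import *;st()"
echo '{"dx": [-0.8, -1.6, -2.4, -3.2, -4], "dy": [0, 0, 0, 0, 0], "dz": [0, 0, 0, 0, 0], "spin": [0, 0, 0, 0, 0], "finger_gap": [0.038, 0.038, 0.038, 0.038, 0.038]}' > next.json && python3 -m pendant next.json 20 >/dev/null; python3 -c "from h import *;st()"
echo '{"dx": [-0.4, -0.8, -1.2, -1.6, -2], "dy": [0, 0, 0, 0, 0], "dz": [0, 0, 0, 0, 0], "spin": [0, 0, 0, 0, 0], "finger_gap": [0.038, 0.038, 0.038, 0.038, 0.038]}' > next.json && python3 -m pendant next.json 20 >/dev/null; python3 -c "from h import *;st()"
```

```text
t16.37 h0.0094 y-0.0008 z0.1463 yaw109.8 | grasp xb-0.0543 s0.1127 | F h-0.8 y-1.5 z-1.2  along-bed(up)-1.5 into-bed-0.1 | op0.0435 g31.3
t16.78 h0.0302 y0.0008 z0.1500 yaw110.0 | grasp xb-0.0381 s0.1264 | F h-3.8 y-0.1 z5.0  along-bed(up)2.4 into-bed-5.8 | op0.0432 g32.1
t17.20 h0.0401 y0.0007 z0.1498 yaw110.0 | grasp xb-0.0294 s0.1312 | F h-3.0 y-0.4 z5.0  along-bed(up)2.8 into-bed-5.1 | op0.0436 g32.3
```

```bash

echo '{"dx": [-0.6, -1.2, -1.8, -2.4, -3], "dy": [0, 0, 0, 0, 0], "dz": [0, 0, 0, 0, 0], "spin": [0, 0, 0, 0, 0], "finger_gap": [0.038, 0.038, 0.038, 0.038, 0.038]}' > next.json && python3 -m pendant next.json 20 >/dev/null; python3 -c "from h import *;st()"
echo '{"dx": [-0.4, -0.8, -1.2, -1.6, -2], "dy": [0, 0, 0, 0, 0], "dz": [0, 0, 0, 0, 0], "spin": [0, 0, 0, 0, 0], "finger_gap": [0.038, 0.038, 0.038, 0.038, 0.038]}' > next.json && python3 -m pendant next.json 20 >/dev/null; python3 -c "from h import *;st()"
echo '{"dx": [-0.2, -0.4, -0.6, -0.8], "dy": [0, 0, 0, 0], "dz": [0, 0, 0, 0], "spin": [0, 0, 0, 0], "finger_gap": [0.038, 0.038, 0.038, 0.038]}' > next.json && python3 -m pendant next.json 20 >/dev/null; python3 -c "from h import *;st()"
```

```text
t17.62 h0.0551 y0.0001 z0.1482 yaw110.0 | grasp xb-0.0157 s0.1373 | F h-1.7 y1.9 z0.4  along-bed(up)-0.5 into-bed-1.7 | op0.0431 g32.3
t18.03 h0.0648 y-0.0002 z0.1480 yaw110.0 | grasp xb-0.0071 s0.1420 | F h-3.6 y-0.6 z-0.8  along-bed(up)-2.5 into-bed-2.7 | op0.0436 g32.2
t18.37 h0.0688 y0.0000 z0.1484 yaw110.0 | grasp xb-0.0038 s0.1443 | F h-3.6 y-0.4 z-0.6  along-bed(up)-2.3 into-bed-2.8 | op0.0431 g32.1
```

```bash

echo '{"dx": [-0.2, -0.4, -0.4], "dy": [0, 0, 0], "dz": [0, 0, 0], "spin": [0, 0, 0], "finger_gap": [0.038, 0.038, 0.038]}' > next.json && python3 -m pendant next.json 20 >/dev/null; python3 -c "from h import *;st()"
echo '{"dx": [-0.2, -0.4, -0.4], "dy": [0, 0, 0], "dz": [0, 0, 0], "spin": [0, 0, 0], "finger_gap": [0.038, 0.038, 0.038]}' > next.json && python3 -m pendant next.json 20 >/dev/null; python3 -c "from h import *;st()"
python3 - <<'E'
from h import *
a=bot.camera("scene");cv2.imwrite("pics/n1raw.png",a)
E
```

```text
t18.62 h0.0709 y0.0001 z0.1484 yaw110.0 | grasp xb-0.0021 s0.1454 | F h-3.3 y-0.9 z-0.9  along-bed(up)-2.5 into-bed-2.4 | op0.0429 g32.1
t18.87 h0.0729 y0.0001 z0.1484 yaw110.0 | grasp xb-0.0003 s0.1463 | F h-3.2 y0.1 z-1.5  along-bed(up)-2.9 into-bed-2.0 | op0.0431 g32.1
```

```bash

echo '{"dx": [-0.2, -0.2], "dy": [0, 0], "dz": [0, 0], "spin": [0, 0], "finger_gap": [0.038, 0.038]}' > next.json && python3 -m pendant next.json 20 >/dev/null; python3 -c "from h import *;st()"
echo '{"dx": [-0.2, -0.2], "dy": [0, 0], "dz": [0, 0], "spin": [0, 0], "finger_gap": [0.038, 0.038]}' > next.json && python3 -m pendant next.json 20 >/dev/null; python3 -c "from h import *;st()"
echo '{"dx": [-0.2, -0.2], "dy": [0, 0], "dz": [0, 0], "spin": [0, 0], "finger_gap": [0.038, 0.038]}' > next.json && python3 -m pendant next.json 20 >/dev/null; python3 -c "from h import *;st()"
```

```text
t19.08 h0.0739 y0.0001 z0.1484 yaw110.0 | grasp xb0.0005 s0.1468 | F h-2.8 y0.2 z-1.3  along-bed(up)-2.5 into-bed-1.8 | op0.0429 g32.1
t19.25 h0.0745 y0.0001 z0.1484 yaw110.0 | grasp xb0.0011 s0.1471 | F h-5.7 y-0.5 z-0.6  along-bed(up)-3.3 into-bed-4.7 | op0.0429 g32.2
t19.42 h0.0753 y0.0001 z0.1483 yaw110.0 | grasp xb0.0018 s0.1475 | F h-6.7 y0.6 z0.6  along-bed(up)-2.8 into-bed-6.1 | op0.0432 g32.2
```

Contact with the bed is flat (xb≈+1 mm). Now I'll slide down along the bed: per 10 mm, dx +5 and dz +8.66 mm.

```bash

echo '{"dx": [0.4, 0.8, 1.2, 1.6, 2], "dy": [0, 0, 0, 0, 0], "dz": [0.7, 1.4, 2.08, 2.78, 3.46], "spin": [0, 0, 0, 0, 0], "finger_gap": [0.038, 0.038, 0.038, 0.038, 0.038]}' > next.json && python3 -m pendant next.json 25 >/dev/null; python3 -c "from h import *;st()"
echo '{"dx": [0.2, 0.3, 0.3], "dy": [0, 0, 0], "dz": [0.34, 0.52, 0.52], "spin": [0, 0, 0], "finger_gap": [0.038, 0.038, 0.038]}' > next.json && python3 -m pendant next.json 25 >/dev/null; python3 -c "from h import *;st()"
echo '{"dx": [0.2, 0.3, 0.3], "dy": [0, 0, 0], "dz": [0.34, 0.52, 0.52], "spin": [0, 0, 0], "finger_gap": [0.038, 0.038, 0.038]}' > next.json && python3 -m pendant next.json 25 >/dev/null; python3 -c "from h import *;st()"
```

```text
t19.83 h0.0659 y0.0011 z0.1330 yaw110.0 | grasp xb0.0013 s0.1295 | F h-7.6 y-0.4 z12.3  along-bed(up)6.8 into-bed-12.7 | op0.0432 g33.3
t20.08 h0.0643 y0.0010 z0.1302 yaw110.0 | grasp xb0.0013 s0.1262 | F h-7.1 y0.9 z9.7  along-bed(up)4.8 into-bed-11.0 | op0.0433 g33.1
t20.33 h0.0635 y0.0012 z0.1289 yaw110.0 | grasp xb0.0012 s0.1248 | F h-6.7 y-2.8 z18.7  along-bed(up)12.8 into-bed-15.2 | op0.0434 g33.9
```

```bash

echo '{"dx": [0.2, 0.26, 0.26], "dy": [0, 0, 0], "dz": [-0.12, -0.16, -0.16], "spin": [0, 0, 0], "finger_gap": [0.038, 0.038, 0.038]}' > next.json && python3 -m pendant next.json 25 >/dev/null; python3 -c "from h import *;st()"
python3 - <<'E'
from h import *
a=bot.camera("scene");cv2.imwrite("pics/p1raw.png",a)
# green/white label colours of jar: principal axis of jar in image via lid label
h=cv2.cvtColor(a[180:300,240:340],cv2.COLOR_BGR2HSV)
m=((h[...,0]>45)&(h[...,0]<85)&(h[...,1]>110)&(h[...,2]>50)).astype(np.uint8)
for c in cv2.findContours(m,0,2)[0]:
    if cv2.contourArea(c)>8: print(cv2.contourArea(c),np.round(cv2.minAreaRect(c)[0],1)+[240,180],np.round(cv2.minAreaRect(c)[1:][0],1))
o=bot.get_obs();p=o["ee_pos"]
# expected jar in place with underside at s: lid top centre, direction
def bedpt(x,y,s): 
    h=.1914+x*.866+s*.5; z=.042-x*.5+s*.866; q=SX*h+SY*(.3928+y); return np.array([*q,z])
for s0 in(.0,.012,.024,.033): print(s0,"lid top",np.round(proj("scene",bedpt(0,0,s0+.105)),1),"label front bottom",np.round(proj("scene",bedpt(-.02,0,s0+.02)),1))
print("top view lid",)
E
```

```text
t20.58 h0.0618 y0.0007 z0.1277 yaw110.0 | grasp xb0.0005 s0.1228 | F h-3.5 y1.0 z5.6  along-bed(up)3.1 into-bed-5.8 | op0.0430 g32.7
67.0 [301.5 232. ] [10.  9.]
0.0 lid top [297.5 239.1] label front bottom [279.5 246.8]
0.012 lid top [299.4 237. ] label front bottom [281.1 244.8]
0.024 lid top [301.3 234.7] label front bottom [282.8 242.8]
0.033 lid top [302.8 233.1] label front bottom [284.  241.3]
top view lid
```

```bash

echo '{"dx": [0.16, 0.32, 0.32], "dy": [0, 0, 0], "dz": [0.24, 0.44, 0.44], "spin": [0, 0, 0], "finger_gap": [0.038, 0.038, 0.038]}' > next.json && python3 -m pendant next.json 25 >/dev/null; python3 -c "from h import *;st()"
echo '{"dx": [0.1, 0.2, 0.2], "dy": [0, 0, 0], "dz": [0.18, 0.34, 0.34], "spin": [0, 0, 0], "finger_gap": [0.038, 0.038, 0.038]}' > next.json && python3 -m pendant next.json 25 >/dev/null; python3 -c "from h import *;st()"
echo '{"dx": [0.1, 0.2, 0.2], "dy": [0, 0, 0], "dz": [0.18, 0.34, 0.34], "spin": [0, 0, 0], "finger_gap": [0.038, 0.038, 0.038]}' > next.json && python3 -m pendant next.json 25 >/dev/null; python3 -c "from h import *;st()"
```

```text
t20.88 h0.0599 y0.0003 z0.1247 yaw110.0 | grasp xb0.0003 s0.1194 | F h-3.3 y0.6 z5.1  along-bed(up)2.7 into-bed-5.4 | op0.0431 g32.7
t21.13 h0.0589 y0.0002 z0.1230 yaw110.0 | grasp xb0.0003 s0.1173 | F h-4.4 y1.2 z5.0  along-bed(up)2.2 into-bed-6.3 | op0.0434 g32.7
t21.38 h0.0579 y0.0002 z0.1213 yaw110.0 | grasp xb0.0003 s0.1154 | F h-3.3 y0.6 z4.9  along-bed(up)2.6 into-bed-5.3 | op0.0435 g32.7
```

```bash

echo '{"dx": [0.1, 0.2, 0.2], "dy": [0, 0, 0], "dz": [0.18, 0.34, 0.34], "spin": [0, 0, 0], "finger_gap": [0.038, 0.038, 0.038]}' > next.json && python3 -m pendant next.json 25 >/dev/null; python3 -c "from h import *;st()"
echo '{"dx": [0.1, 0.2, 0.2], "dy": [0, 0, 0], "dz": [0.18, 0.34, 0.34], "spin": [0, 0, 0], "finger_gap": [0.038, 0.038, 0.038]}' > next.json && python3 -m pendant next.json 25 >/dev/null; python3 -c "from h import *;st()"
echo '{"dx": [0.1, 0.2, 0.2], "dy": [0, 0, 0], "dz": [0.18, 0.34, 0.34], "spin": [0, 0, 0], "finger_gap": [0.038, 0.038, 0.038]}' > next.json && python3 -m pendant next.json 25 >/dev/null; python3 -c "from h import *;st()"
echo '{"dx": [0.1, 0.2, 0.2], "dy": [0, 0, 0], "dz": [0.18, 0.34, 0.34], "spin": [0, 0, 0], "finger_gap": [0.038, 0.038, 0.038]}' > next.json && python3 -m pendant next.json 25 >/dev/null; python3 -c "from h import *;st()"
```

```text
t21.63 h0.0569 y0.0002 z0.1195 yaw110.0 | grasp xb0.0003 s0.1133 | F h-3.6 y0.5 z4.4  along-bed(up)2.0 into-bed-5.4 | op0.0429 g32.7
t21.88 h0.0560 y0.0002 z0.1179 yaw110.0 | grasp xb0.0003 s0.1114 | F h-3.2 y0.6 z4.6  along-bed(up)2.4 into-bed-5.1 | op0.0435 g32.7
t22.13 h0.0552 y0.0003 z0.1166 yaw110.0 | grasp xb0.0003 s0.1100 | F h-2.0 y-0.3 z8.4  along-bed(up)6.3 into-bed-5.9 | op0.0434 g33.0
t22.38 h0.0544 y0.0003 z0.1151 yaw110.0 | grasp xb0.0003 s0.1083 | F h-2.7 y0.3 z8.6  along-bed(up)6.1 into-bed-6.7 | op0.0432 g33.1
```

The force steps up by about 4 N at s≈0.1105, which is the foot. I'll press it down in 1.5–2 mm steps.

```bash

echo '{"dx": [0.1, 0.2, 0.2], "dy": [0, 0, 0], "dz": [0.18, 0.34, 0.34], "spin": [0, 0, 0], "finger_gap": [0.038, 0.038, 0.038]}' > next.json && python3 -m pendant next.json 35 >/dev/null; python3 -c "from h import *;st()"
echo '{"dx": [0.1, 0.2, 0.2], "dy": [0, 0, 0], "dz": [0.18, 0.34, 0.34], "spin": [0, 0, 0], "finger_gap": [0.038, 0.038, 0.038]}' > next.json && python3 -m pendant next.json 35 >/dev/null; python3 -c "from h import *;st()"
echo '{"dx": [0.1, 0.15, 0.15], "dy": [0, 0, 0], "dz": [0.18, 0.26, 0.26], "spin": [0, 0, 0], "finger_gap": [0.038, 0.038, 0.038]}' > next.json && python3 -m pendant next.json 35 >/dev/null; python3 -c "from h import *;st()"
```

```text
t22.63 h0.0535 y0.0004 z0.1136 yaw110.0 | grasp xb0.0003 s0.1065 | F h-0.8 y-2.2 z9.6  along-bed(up)7.9 into-bed-5.5 | op0.0434 g34.1
t22.88 h0.0527 y0.0004 z0.1121 yaw110.0 | grasp xb0.0003 s0.1048 | F h-0.3 y-2.7 z10.6  along-bed(up)9.0 into-bed-5.6 | op0.0431 g34.2
t23.13 h0.0521 y0.0004 z0.1110 yaw110.0 | grasp xb0.0003 s0.1036 | F h-1.3 y-2.1 z13.3  along-bed(up)10.8 into-bed-7.8 | op0.0431 g34.4
```

The manual's scale: shifts go in units of 5 mm and turns go in units of 2 degrees. Converting my numbers, 0.0007 m is 0.14, 0.0004 m is 0.08.

```bash

echo '{"dx": [0.04, 0.08, 0.08], "dy": [0, 0, 0], "dz": [0.08, 0.14, 0.14], "spin": [0, 0, 0], "finger_gap": [0.038, 0.038, 0.038]}' > next.json && python3 -m pendant next.json 35 >/dev/null; python3 -c "from h import *;st()"
echo '{"dx": [0.04, 0.08, 0.08], "dy": [0, 0, 0], "dz": [0.08, 0.14, 0.14], "spin": [0, 0, 0], "finger_gap": [0.038, 0.038, 0.038]}' > next.json && python3 -m pendant next.json 35 >/dev/null; python3 -c "from h import *;st()"
echo '{"dx": [0.04, 0.08, 0.08], "dy": [0, 0, 0], "dz": [0.08, 0.14, 0.14], "spin": [0, 0, 0], "finger_gap": [0.038, 0.038, 0.038]}' > next.json && python3 -m pendant next.json 35 >/dev/null; python3 -c "from h import *;st()"
```

```text
t23.38 h0.0520 y0.0005 z0.1108 yaw110.0 | grasp xb0.0004 s0.1034 | F h0.8 y-2.9 z16.6  along-bed(up)14.8 into-bed-7.6 | op0.0431 g34.6
t23.63 h0.0520 y0.0005 z0.1108 yaw109.9 | grasp xb0.0004 s0.1033 | F h2.1 y-5.9 z20.8  along-bed(up)19.0 into-bed-8.6 | op0.0430 g35.0
t23.88 h0.0520 y0.0006 z0.1107 yaw109.9 | grasp xb0.0004 s0.1032 | F h3.6 y-6.8 z25.2  along-bed(up)23.7 into-bed-9.5 | op0.0435 g35.3
```

Hard stop at s≈0.1033 (23.7 N, of which about 2.5 N is friction). I'll ease off slightly and hold for over a second.

```bash

echo '{"dx": [-0.08, -0.08, -0.08, -0.08, -0.08], "dy": [0, 0, 0, 0, 0], "dz": [-0.16, -0.16, -0.16, -0.16, -0.16], "spin": [0, 0, 0, 0, 0], "finger_gap": [0.038, 0.038, 0.038, 0.038, 0.038]}' > next.json && python3 -m pendant next.json 35 >/dev/null; python3 -c "from h import *;st()"
echo '{"dx": [0, 0, 0, 0, 0], "dy": [0, 0, 0, 0, 0], "dz": [0, 0, 0, 0, 0], "spin": [0, 0, 0, 0, 0], "finger_gap": [0.038, 0.038, 0.038, 0.038, 0.038]}' > next.json && python3 -m pendant next.json 35 >/dev/null; python3 -c "from h import *;st()"
echo '{"dx": [0, 0, 0, 0, 0], "dy": [0, 0, 0, 0, 0], "dz": [0, 0, 0, 0, 0], "spin": [0, 0, 0, 0, 0], "finger_gap": [0.038, 0.038, 0.038, 0.038, 0.038]}' > next.json && python3 -m pendant next.json 35 >/dev/null; python3 -c "from h import *;st()"
```

```text
t24.30 h0.0520 y0.0005 z0.1107 yaw109.9 | grasp xb0.0004 s0.1032 | F h1.9 y-4.0 z19.5  along-bed(up)17.9 into-bed-8.1 | op0.0432 g34.8
t24.72 h0.0520 y0.0005 z0.1108 yaw109.9 | grasp xb0.0004 s0.1033 | F h1.8 y-5.0 z20.3  along-bed(up)18.5 into-bed-8.5 | op0.0430 g34.8
t25.13 h0.0520 y0.0005 z0.1107 yaw109.9 | grasp xb0.0004 s0.1033 | F h1.8 y-3.8 z21.0  along-bed(up)19.1 into-bed-8.9 | op0.0434 g34.8
```

```bash

echo '{"dx": [-0.1, -0.2, -0.3, -0.4, -0.5], "dy": [0, 0, 0, 0, 0], "dz": [-0.18, -0.34, -0.52, -0.7, -0.86], "spin": [0, 0, 0, 0, 0], "finger_gap": [0.038, 0.038, 0.038, 0.038, 0.038]}' > next.json && python3 -m pendant next.json 25 >/dev/null; python3 -c "from h import *;st()"
echo '{"dx": [-0.1, -0.2, -0.3, -0.4, -0.4], "dy": [0, 0, 0, 0, 0], "dz": [-0.18, -0.34, -0.52, -0.7, -0.7], "spin": [0, 0, 0, 0, 0], "finger_gap": [0.038, 0.038, 0.038, 0.038, 0.038]}' > next.json && python3 -m pendant next.json 25 >/dev/null; python3 -c "from h import *;st()"
```

```text
t25.55 h0.0528 y0.0002 z0.1125 yaw110.0 | grasp xb0.0003 s0.1052 | F h-4.6 y1.7 z2.6  along-bed(up)-0.1 into-bed-5.3 | op0.0435 g33.4
t25.97 h0.0549 y0.0000 z0.1161 yaw110.0 | grasp xb0.0002 s0.1094 | F h-2.3 y0.9 z2.2  along-bed(up)0.8 into-bed-3.1 | op0.0431 g33.2
```

```bash

echo '{"dx": [-0.1, -0.16, -0.16, -0.16], "dy": [0, 0, 0, 0], "dz": [-0.18, -0.28, -0.28, -0.28], "spin": [0, 0, 0, 0], "finger_gap": [0.038, 0.038, 0.038, 0.038]}' > next.json && python3 -m pendant next.json 20 >/dev/null; python3 -c "from h import *;st()"
echo '{"dx": [0, 0, 0, 0, 0], "dy": [0, 0, 0, 0, 0], "dz": [0, 0, 0, 0, 0], "spin": [0, 0, 0, 0, 0], "finger_gap": [0.044, 0.048, 0.055, 0.065, 0.075]}' > next.json && python3 -m pendant next.json 20 >/dev/null; python3 -c "from h import *;st()"
echo '{"dx": [0, 0, 0], "dy": [0, 0, 0], "dz": [0, 0, 0], "spin": [0, 0, 0], "finger_gap": [0.08, 0.08, 0.08]}' > next.json && python3 -m pendant next.json 20 >/dev/null; python3 -c "
from h import *;st()
a=bot.camera('scene');cv2.imwrite('pics/r1raw.png',a)"
```

```text
t26.30 h0.0557 y-0.0001 z0.1174 yaw110.0 | grasp xb0.0002 s0.1109 | F h-1.9 y0.5 z0.5  along-bed(up)-0.5 into-bed-1.8 | op0.0432 g33.2
t26.72 h0.0558 y0.0001 z0.1175 yaw110.0 | grasp xb0.0003 s0.1111 | F h0.9 y0.1 z-0.4  along-bed(up)0.1 into-bed1.0 | op0.0747 g0.0
t26.97 h0.0557 y0.0001 z0.1175 yaw110.0 | grasp xb0.0002 s0.1109 | F h-0.3 y0.5 z0.2  along-bed(up)0.0 into-bed-0.3 | op0.0803 g0.0
```

Released cleanly, with no force. Now I'll retreat straight up, then away to the robot's left, and look at the result.

```bash

echo '{"dx": [0, 0, 0, 0, 0], "dy": [0, 0, 0, 0, 0], "dz": [-2, -6, -12, -18, -24], "spin": [0, 0, 0, 0, 0], "finger_gap": [0.083, 0.083, 0.083, 0.083, 0.083]}' > next.json && python3 -m pendant next.json >/dev/null; python3 -c "from h import *;st()"
echo '{"dx": [7, 14, 21, 28, 35], "dy": [0, 0, 0, 0, 0], "dz": [-2, -2, -2, -2, -2], "spin": [0, 0, 0, 0, 0], "finger_gap": [0.083, 0.083, 0.083, 0.083, 0.083]}' > next.json && python3 -m pendant next.json | tail -5
python3 - <<'E'
from h import *
a=bot.camera("scene");b=bot.camera("top");cv2.imwrite("pics/z_s.png",a);cv2.imwrite("pics/z_t.png",b)
o=np.zeros((400,800,3),np.uint8)
o[:,:400]=cv2.resize(a[215:305,250:340],(400,400),interpolation=cv2.INTER_CUBIC)
o[:,400:]=cv2.convertScaleAbs(cv2.resize(b[230:310,290:370],(400,400),interpolation=cv2.INTER_CUBIC),alpha=1.4)
cv2.imwrite("pics/final.png",o)
def bedpt(x,y,s): 
    h=.1914+x*.866+s*.5; z=.042-x*.5+s*.866; q=SX*h+SY*(.3928+y); return np.array([*q,z])
for n,im in(("scene",a),("top",b)):
    print(n,"expected lid top",[np.round(proj(n,bedpt(0,0,f+.105)),1) for f in(.012,.016,.02,.024)])
    c0=proj(n,bedpt(0,0,.125)).astype(int); w=14; h=cv2.cvtColor(im[c0[1]-w:c0[1]+w,c0[0]-w:c0[0]+w],cv2.COLOR_BGR2HSV)
    m=((h[...,0]>45)&(h[...,0]<85)&(h[...,1]>100)&(h[...,2]>40)).astype(np.uint8)
    cs=cv2.findContours(m,0,2)[0]
    if cs: c=max(cs,key=cv2.contourArea);e=cv2.minAreaRect(c);print(cv2.contourArea(c),np.array(e[0])+c0-w,e[1])
E
```

```text
t27.43 h0.0555 y-0.0002 z0.2395 yaw110.0 | grasp xb-0.0610 s0.2166 | F h0.1 y1.7 z-0.0  along-bed(up)0.0 into-bed0.1 | op0.0828 g0.0
ee_pos: [0.3931, 0.0679, 0.2485]
tcp_rot: [179.9, 0.0, 109.9]
wrist_force: [1.5, -0.0, 0.0]
opening: 0.0831
grasp_force: 0.0
scene expected lid top [array([299.4, 237. ]), array([300. , 236.2]), array([300.7, 235.5]), array([301.3, 234.7])]
73.0 [299.5 234. ] (10.60660171508789, 9.192387580871582)
top expected lid top [array([335.9, 269.5]), array([336.8, 269.2]), array([337.6, 268.8]), array([338.5, 268.5])]
```

View pics/final.png

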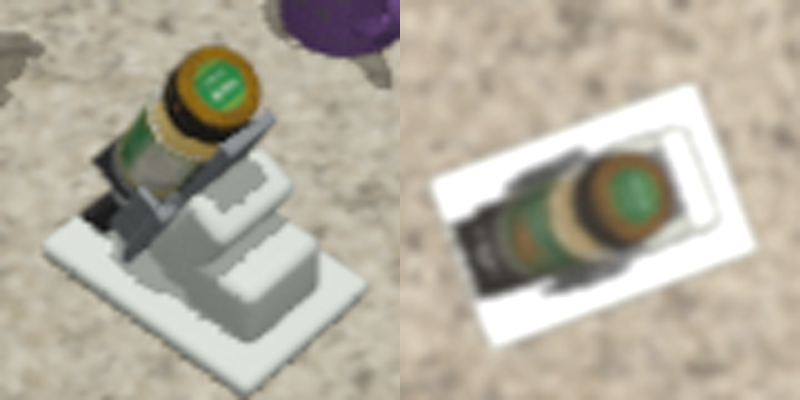

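The picture shows the jar leaning flat on the tongue between the guides. Its lid is at scene crop (218,85) and top crop (630,190), where px (336,268) compares with (337,269) expected. The green front label faces outwards, so the sticker is on the window, and the mug stands untouched. Handing in.

```bash
python3 -c "
from workcell import bot
print(bot.job_done())"
```

```text
the job is handed in; nothing more can be done
None
```

I pressed the foot to its stop and held it there for over a second, then let it rise. The jar leans in the cradle with its sticker to the window, judged from the outward-facing label because the sticker itself is hidden. I handed the job in at about 28 s, and the verdict was not shown.

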